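# Square a red cover up in the corner stop

### The job

Push the loose red sheet-metal cover along the bench into the aluminium corner stop, so that one long side lies flush against the long rail and one end butts against the short end stop. Only push it: it must stay flat on the bench, never lifted or tipped up. Leave the other things on the bench where they are, and finish with the hand clear.

Things in the scene. Friction and masses are not known exactly. Their poses are not given: they have to be found in the camera images.
- red_cover: the loose folded red steel cover lying open side down like an upturned tray: 96 mm (its x) by 160 mm (its y), 36 mm high, about 0.4 kg, closed top and four closed upright sides, five black slots across the top; too wide to grip; its paint slides easily along the aluminium. Origin at the centre of its underside, on the bench; z up. The two ways round (half a turn) are equal
- corner_stop: fixed L of aluminium bar, 25 mm wide, 30 mm high. Origin at the inside corner, at bench level; x points away from the robot, z up. Long rail: 400 mm from the corner along -y, its face is the plane x = 0, facing -x. Short end stop: 140 mm along -x, its face is the plane y = 0, facing -y. The cover is home with its origin at x = -48 mm, y = -80 mm in this frame, axes parallel
- cap_left: round black plastic cap, flange 48 mm across and 12 mm high, knob 38 mm across, 34 mm high in all; origin at the centre of its underside. Stands on the robot's side of the short end stop; to be left alone
- cap_right: round black plastic cap, flange 48 mm across and 12 mm high, knob 38 mm across, 34 mm high in all; origin at the centre of its underside. Stands beyond the open end of the long rail, to the right; to be left alone
- tape_roll: roll of blue tape lying flat on the left of the short end stop, 90 mm across, 25 mm high; origin at the centre of its underside; to be left alone
- marker: white and blue marker pen, 105 mm long (its x), 13 mm thick, lying behind the long rail; origin at the middle of its underside; to be left alone
- screwdriver: red-handled screwdriver, about 200 mm long and 30 mm thick, lying on the left of the bench along its x; to be left alone
There are look-alikes about, which are no part of the job. Leave any pink or yellow look-alike of the red_cover alone.

How it is judged:
By the outcome, as a careful person would: the job done as asked, in the order asked, and still so for the second after the job is handed in, with the robot touching nothing.
It also fails if it takes over 51 s, if anything falls off the work surface, if the arm or the gripper's body presses on something with over 40 N, if the wrist force passes 120 N, or if a joint passes its speed limit or range.

### The arm

A 6-joint arm with a two-finger parallel gripper is mounted at the origin on the work surface. World frame = base frame: x ahead of the robot, y to its left, z up, the work surface at z = 0. Lengths are in mm, angles in rad, forces in N, time in s.
With the tool pointing down it reaches from about 275 to 750 mm from the base axis. Payload 10.2 kg.
Tool frame: the origin (TCP) lies midway between the tips of the shut fingers; the grasp point (between the pads) lies 19 mm behind it; z points along the fingers, y is the line along which they close (so a half turn about z gives the same grasp; the last joint's range is limited). The gripper opens to 85 mm and grips with 20 to 120 N. Pads are 22 mm wide; open, the fingers measure 114 mm over their backs; the gripper's body (76 mm by 85 mm) begins 54 mm behind the grasp point. The pads swing forward as they close: fully open they stand 13 mm farther back than shut.
Start: joints at [-1.533, 0.313, 1.498, -0, 1.331, -0.223], TCP at [135.36, -507.256, 200.794] pointing down, gripper open.
Joint ranges: [-2.94, 2.94], [-0.97, 2.17], [0.19, 2.56], [-1.23, 4.37], [0.02, 3.11], [-2.88, 2.88]. Speed limits (rad/s): [2.39, 2.39, 3.01, 3.14, 3.14, 3.14].

### API

Orientations are given as a unit quaternion [w, x, y, z].
In Python, from rig import ctrl, capture, camera_info gives the robot as it stands.
- The arm moves only by the tool apply_moves, never from a script. Its argument "targets" is a list of rows, each a list of 3 entries, a list of its own where there are three numbers: the finger opening in mm, from 0 to 85.4, then the shift along the world's x, y, z in mm, then the turn, a rotation vector about the world's x, y, z in degrees. In form: [[grip, [dx, dy, dz], [rx, ry, rz]], ...]. A call has 1 to 20 rows; each row is the pose to reach, as a shift and turn from the pose commanded when the call began; what a row does not reach only later rows make up. A row lasts 1/10 s, in which the tool goes at most 50 mm and 8.59 degrees, less where a joint would pass 70% of its speed; a pose out of reach is approached as far as the arm can. A call with a gripper value outside its range is refused whole. The fingers move at their own pace and stop on an object; "squeeze" is the grip in N (left out, the last holds). Time passes only in rows, so rows that repeat a pose let the fingers close. It gives the time, the measured TCP pose, the force, the opening and the grip force at its end, in the units of the state.
- ctrl.sense(): the state, without advancing time (a new reading comes with each control period).
- capture(name): name is "scene" or "top"; returns (picture, depth): 384x512x3 uint8, blue, green, red; 384x512 float32, mm along the optical axis (not along the pixel's ray), 0 where there is no reading.
- camera_info(name): a dict with "vfov" (degrees; the focal length in pixels is half the picture's height over the tangent of half this angle, whatever the lens; pixels are square), "cx", "cy" (the principal point, pixels), "extrinsics" (4x4, takes a point from camera to world coordinates). Camera axes: x right, y down, z forward; pixel columns grow to the right and rows downward; lengths in mm; the calibration is good to about 2 mm. A picture is of the moment at which its call begins. camera_info takes no time and is no camera call.
- ctrl.finish_job(): hands the job in; it is judged then, once.
The state is a dict: "time_s": time; "joints": joint angles; "dq": joint speeds; "tau": joint torques, N m; "eef_pos": TCP position; "ee_rot": TCP orientation; "force": force on the tool from outside, world axes, zero at the start; "wrist_torque": the same for the moment, N m; "grip_width": opening from 0.0 (shut) to 1.0 (fully open); "grip_force": force on a finger pad.
Only numpy, scipy, OpenCV 4.12 (cv2) and the standard library are available. Lean on these libraries where they do the work, as an engineer would, in place of code of your own. Each camera call takes 0.05 s, during which the arm holds its last target. There are 200 camera calls.

## Working session

There is one attempt and no reset: what is moved stays moved. The work goes in short steps, Python scripts to look and compute and a tool call to move; the robot and the scene stay as the last step left them, time stands still between calls to the robot, and variables do not carry over. Pictures are saved under pics/ and viewed, at most 10 in all, crops included, and the job is handed in when it is done.

Besides the shell and the picture viewer there is one more tool, called as a command line: name --argument value ..., lists and objects as JSON in quotes. apply_moves: Moves the arm, as the interface text tells. Its arguments: {"type":"object","properties":{"targets":{"type":"array","items":{"type":"array"}},"squeeze":{"type":"number"}},"required":["targets"]}

```bash
mkdir -p pics; cat > h.py <<'E'
import numpy as np, cv2
from rig import ctrl, capture, camera_info
def look(name,tag):
    im,d=capture(name); cv2.imwrite(f'pics/{tag}.png',im); np.save(f'pics/{tag}.npy',d); return im,d
def cam(name):
    c=camera_info(name); f=192/np.tan(np.radians(c['vfov'])/2); return c,f
def ray(name,px,z):
    c,f=cam(name); px=np.atleast_2d(px).astype(float); T=np.array(c['extrinsics'])
    r=np.c_[(px[:,0]-c['cx'])/f,(px[:,1]-c['cy'])/f,np.ones(len(px))]@T[:3,:3].T
    o=T[:3,3]; return o+r*((z-o[2])/r[:,2])[:,None]
def pts(name,d):
    c,f=cam(name);T=np.array(c['extrinsics']);v,u=np.mgrid[:384,:512]
    P=np.stack([(u-c['cx'])/f*d,(v-c['cy'])/f*d,d],-1)@T[:3,:3].T+T[:3,3]; P[d==0]=np.nan; return P
E
python3 - <<'E'
from h import *
for n in('top','scene'):
    look(n,n+'0'); print(camera_info(n))
print(ctrl.sense())
E
```

```text
{'vfov': 51.65290321802662, 'cx': 257.22074987282616, 'cy': 190.93620513204888, 'extrinsics': array([[-6.71557748e-03, -9.98176822e-01,  5.99827788e-02,
         4.67389146e+02],
       [-9.99862745e-01,  7.61123877e-03,  1.47159971e-02,
         1.19379012e+01],
       [-1.51457105e-02, -5.98757195e-02, -9.98090931e-01,
         9.71635421e+02],
       [ 0.00000000e+00,  0.00000000e+00,  0.00000000e+00,
         1.00000000e+00]])}
{'vfov': 47.91224307026617, 'cx': 259.4321091886132, 'cy': 195.14231707431244, 'extrinsics': array([[ 3.51078477e-01,  5.45938123e-01, -7.60720361e-01,
         1.50207272e+03],
       [ 9.36305390e-01, -2.12258062e-01,  2.79783365e-01,
        -3.52627187e+02],
       [-8.72462451e-03, -8.10492492e-01, -5.85684045e-01,
         8.05244382e+02],
       [ 0.00000000e+00,  0.00000000e+00,  0.00000000e+00,
         1.00000000e+00]])}
{'time_s': 0.1, 'joints': array([-1.53341616e+00,  3.13385282e-01,  1.49838254e+00, -7.37416937e-06,
        1.33097406e+00, -2.23396656e-01]), 'dq': array([ 0.00151021, -0.00310505, -0.00336051, -0.00029368, -0.00136221,
       -0.00109104]), 'tau': array([ 3.66438820e-03, -4.12902081e+01, -2.60140622e+01, -9.98331325e-05,
        3.07846349e-03, -1.91815383e-05]), 'eef_pos': array([ 135.33907626, -506.97999632,  200.28873339]), 'ee_rot': array([-5.72466228e-04,  9.91511190e-01,  1.30020113e-01,  4.98015410e-05]), 'force': array([-0.33312328,  0.35057345, -0.67757344]), 'wrist_torque': array([0.02749425, 0.04395286, 0.00502059]), 'grip_force': 0.0, 'grip_width': 0.9985934990413333}
```

View pics/top0.png

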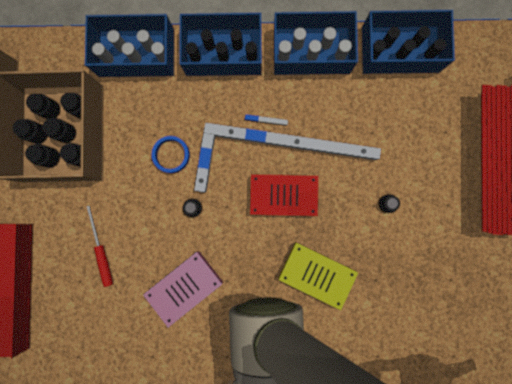

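View pics/scene0.png

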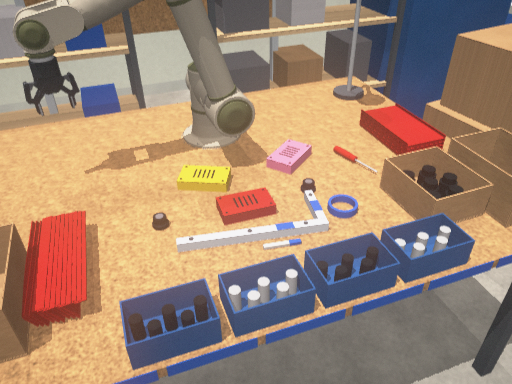

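The top view shows the red cover around (284,196), the corner stop's inside corner near (213,137), caps at (192,208) and (389,203), and the pink and yellow look-alikes below. Next I measure the cover and stop.

```bash
cat > meas.py <<'E'
from h import *
def cover(im):
    hsv=cv2.cvtColor(im,cv2.COLOR_BGR2HSV)
    m=(((hsv[...,0]<6)|(hsv[...,0]>174))&(hsv[...,1]>170)&(hsv[...,2]>90)).astype(np.uint8)
    m[:, :130]=0; m[:,450:]=0; m[:100]=0; m[300:]=0
    m=cv2.morphologyEx(m,cv2.MORPH_CLOSE,np.ones((9,9)))
    c=max(cv2.findContours(m,0,cv2.CHAIN_APPROX_NONE)[0],key=cv2.contourArea)[:,0]
    w=ray('top',c,36)[:,:2].astype(np.float32)
    (x,y),(a,b),t=cv2.minAreaRect(w)
    if a>b: t-=90; a,b=b,a   # t: angle of the short side from x
    t=(t+90)%180-90
    return x,y,a,b,t
def fitline(p):
    vx,vy,x,y=cv2.fitLine(p.astype(np.float32),cv2.DIST_HUBER,0,.01,.01).ravel(); return np.array([x,y]),np.array([vx,vy])
E
python3 - <<'E'
from meas import *
im=cv2.imread('pics/top0.png'); d=np.load('pics/top0.npy'); P=pts('top',d)
print('cover x y short long ang',cover(im))
print('z at cover,bench,rail',P[185,260,2],P[230,240,2],P[138,280,2])
# rail top mask: colour (not cork brown): aluminium gray or blue, in region
hsv=cv2.cvtColor(im,cv2.COLOR_BGR2HSV)
m=((hsv[...,1]<60)&(hsv[...,2]>90)|((hsv[...,0]>95)&(hsv[...,0]<130)&(hsv[...,1]>90))).astype(np.uint8)
m[:110]=0;m[210:]=0;m[:,:192]=0;m[:,392:]=0
n,l,s,_=cv2.connectedComponentsWithStats(m);k=1+np.argmax(s[1:,4]);m=(l==k).astype(np.uint8);print(s[k])
lo=[];hi=[];L=[];R=[]
for u in range(222,372):
    v=np.where(m[:,u])[0]
    if len(v): lo.append((u,v.max()+.5)); hi.append((u,v.min()-.5))
for v in range(148,182):
    u=np.where(m[v,:225])[0]
    if len(u): R.append((u.max()+.5,v)); L.append((u.min()-.5,v))
F={}
for nme,e in(('lo',lo),('hi',hi),('L',L),('R',R)):
    F[nme]=fitline(ray('top',e,30)[:,:2]); p,q=F[nme]; print(nme,p,q,np.degrees(np.arctan2(q[1],q[0])))
for a,b in(('lo','hi'),('R','L')):
    p,q=F[a]; r=F[b][0]-p; print('width',abs(q[0]*r[1]-q[1]*r[0]))
p,q=F['lo'];r,s=F['R'];t=np.linalg.solve(np.c_[q,-s],r-p);print('corner',p+q*t[0])
# caps
g=((hsv[...,2]<60)).astype(np.uint8)
for u,v in((192,208),(389,203)): print('cap',ray('top',(u,v),20))
E
```

```text
cover x y short long ang (513.797119140625, -36.03749084472656, 94.59541320800781, 158.06520080566406, -0.90069580078125)
z at cover,bench,rail 38.86674370361686 -2.3218109478970064 29.11375266377229
[ 194  123  187   69 2631]
lo [629.2757  -68.37296] [0.15700644 0.9875976 ] 80.96681
hi [656.0444  -71.93029] [0.15809242 0.9874243 ] 80.90381
L [585.81476 169.38737] [ 0.9887387  -0.14965214] -8.606767
R [585.79205 139.99379] [ 0.98791516 -0.15499571] -8.916547
width 26.995203
width 29.041887
corner [660.5372 128.2669]
cap [[484.69414337 182.99949502  20.        ]]
cap [[ 493.33315236 -288.42914568   20.        ]]
```

apply_moves --targets '[[60,[40,50,0],[0,0,-5]],[60,[80,100,0],[0,0,-10]],[60,[302,483,0],[0,0,-24]],[60,[302,483,0],[0,0,-24]],[60,[302,483,0],[0,0,-24]],[60,[302,483,0],[0,0,-24]],[60,[302,483,0],[0,0,-24]],[60,[302,483,0],[0,0,-24]],[60,[302,483,0],[0,0,-24]],[60,[302,483,0],[0,0,-24]],[60,[302,483,0],[0,0,-24]],[60,[302,483,0],[0,0,-24]],[60,[302,483,0],[0,0,-24]],[60,[302,483,0],[0,0,-24]],[60,[302,483,0],[0,0,-24]],[60,[302,483,-50],[0,0,-24]],[60,[302,483,-100],[0,0,-24]],[60,[302,483,-130],[0,0,-24]],[60,[302,483,-130],[0,0,-24]],[60,[302,483,-130],[0,0,-24]]]'

```text
time_s: 2.1
eef_pos: [437.7, -25.1, 71.8]
ee_rot: [0.0, 0.997, -0.08, 0.0]
force: [-0.2, 0.5, 0.3]
grip_width: 0.705
grip_force: 0.0
```

apply_moves --targets '[[60,[0,0,-20],[0,0,0]],[60,[0,0,-40],[0,0,0]],[60,[0,0,-58],[0,0,0]],[60,[0,0,-58],[0,0,0]],[60,[0,0,-58],[0,0,0]]]'

```text
time_s: 2.6
eef_pos: [438.5, -24.8, 14.5]
ee_rot: [0.0, 0.997, -0.079, 0.001]
force: [0.0, 0.4, 0.1]
grip_width: 0.705
grip_force: 0.0
```

```bash
python3 -c "
from h import *
a,_=look('top','t1');b,_=look('scene','s1')
cv2.imwrite('pics/both1.png',np.hstack([cv2.resize(a[110:310,150:410],(400,308)),cv2.resize(b[120:274,140:340],(400,308))]))
print(ctrl.sense()['eef_pos'],ctrl.sense()['force'])"
```

```text
[438.47362772 -24.72502477  14.44812238] [ 0.21382897 -0.03583511  0.112862  ]
```

View pics/both1.png

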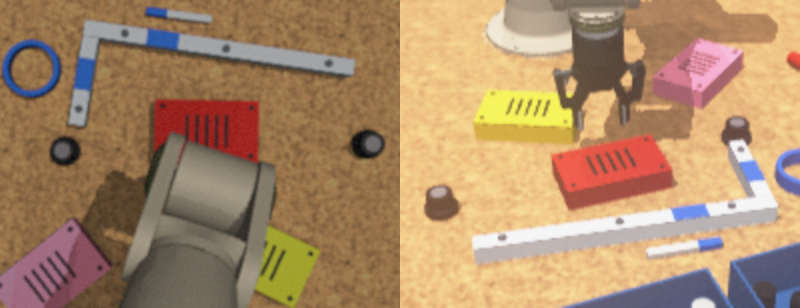

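The view confirms the fingers behind the red cover (crop centre left/right), clear of the yellow one. Push toward the rail.

apply_moves --targets '[[60,[4,-0.6,0],[0,0,0]],[60,[9,-1.4,0],[0,0,0]],[60,[14,-2.2,0],[0,0,0]],[60,[20,-3.2,0],[0,0,0]],[60,[26,-4.1,0],[0,0,0]],[60,[32,-5.1,0],[0,0,0]],[60,[38,-6,0],[0,0,0]],[60,[44,-7,0],[0,0,0]],[60,[50,-7.9,0],[0,0,0]],[60,[56,-8.9,0],[0,0,0]],[60,[62,-9.8,0],[0,0,0]],[60,[67,-10.6,0],[0,0,0]],[60,[71,-11.2,0],[0,0,0]],[60,[74,-11.7,0],[0,0,0]],[60,[74,-11.7,0],[0,0,0]]]'

```text
time_s: 4.2
eef_pos: [511.6, -36.0, 12.7]
ee_rot: [0.0, 0.997, -0.079, 0.0]
force: [-0.6, 0.5, 0.0]
grip_width: 0.703
grip_force: 0.0
```

```bash
python3 -c "
from h import *
a,_=look('top','t2');b,_=look('scene','s2')
cv2.imwrite('pics/both2.png',np.hstack([cv2.resize(a[110:310,150:410],(400,308)),cv2.resize(b[120:274,140:340],(400,308))]))
print(ctrl.sense()['eef_pos'],ctrl.sense()['force'])"
```

```text
[511.19306336 -35.88878729  12.73536259] [-0.30780938  0.30111123 -0.08281495]
```

View pics/both2.png

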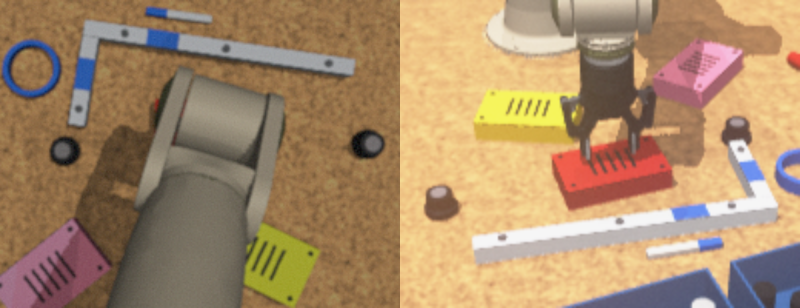

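The cover has not moved and the fingers appear to be above it; I'll check heights from the depth.

```bash
python3 - <<'E'
from h import *
import cv2
for t in('s1','s2'):
    d=np.load(f'pics/{t}.npy'); P=pts('scene',d); im=cv2.imread(f'pics/{t}.png')
    print(t)
    m=(im.max(2)<110)&(im.max(2).astype(int)-im.min(2)<25)
    m[:145]=0;m[215:]=0;m[:,:205]=0;m[:,275:]=0
    for v in range(145,215,4):
        u=np.where(m[v])[0]
        if len(u): print(v,[(int(x),P[v,x].round().astype(int).tolist()) for x in u[::max(1,len(u)//4)]])
    if t=='s1': b=im
    a=im
print(ctrl.sense())
cv2.imwrite('pics/z.png',np.hstack([cv2.resize(x[140:240,190:290],(400,400),interpolation=cv2.INTER_CUBIC) for x in(b,a)]))
E
```

```text
s1
145 [(240, [475, -32, 205]), (243, [477, -24, 204])]
153 [(254, [449, 19, 154]), (255, [450, 22, 153]), (256, [452, 24, 154]), (257, [451, 28, 153]), (258, [452, 31, 152])]
157 [(257, [452, 27, 139])]
s2
149 [(232, [510, -66, 218]), (254, [529, -9, 216]), (255, [536, -9, 219])]
153 [(235, [531, -64, 216]), (240, [537, -52, 216]), (243, [543, -45, 218]), (246, [545, -38, 218]), (249, [547, -30, 217])]
157 [(244, [546, -44, 207]), (247, [551, -37, 208]), (251, [546, -24, 203]), (252, [547, -22, 203])]
165 [(257, [525, 0, 160]), (259, [518, 9, 153]), (261, [522, 13, 155]), (263, [519, 21, 152]), (265, [526, 24, 155])]
169 [(261, [522, 14, 141]), (262, [524, 16, 142])]
173 [(264, [530, 19, 132])]
181 [(261, [526, 12, 103]), (263, [528, 17, 103]), (264, [529, 20, 103])]
{'time_s': 4.3, 'joints': array([-2.99018213e-01,  5.19820812e-01,  1.74306269e+00, -3.60023827e-05,
        8.79005234e-01,  1.42975608e+00]), 'dq': array([-2.52325227e-03, -3.63256274e-03,  5.40554669e-03,  6.95140371e-04,
       -2.36704240e-06, -2.09545447e-03]), 'tau': array([-2.47827417e-02, -4.38617563e+01, -1.95721811e+01,  1.60169739e-04,
       -6.02922650e-03,  1.24877533e-03]), 'eef_pos': array([511.19306336, -35.88878729,  12.73536259]), 'ee_rot': array([-1.87842210e-05,  9.96882887e-01, -7.88954189e-02, -1.47497150e-04]), 'force': array([-0.30780938,  0.30111123, -0.08281495]), 'wrist_torque': array([-0.00779228,  0.0495389 ,  0.0032931 ]), 'grip_force': 0.0, 'grip_width': 0.7030049573432436}
```

View pics/z.png

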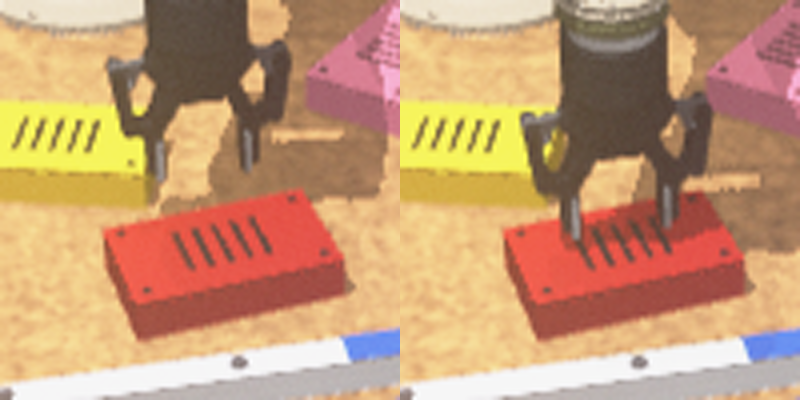

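```bash
python3 - <<'E'
from h import *
for t,L in(('s2',[(234,196),(234,199),(256,186),(257,190),(257,193)]),('s1',[(230,178),(230,183),(252,176),(252,180)])):
    P=pts('scene',np.load(f'pics/{t}.npy'))
    for u,v in L: print(t,u,v,P[v,u-1:u+2].round().astype(int).tolist())
P=pts('scene',np.load('pics/s2.npy'))
for u,v in((225,205),(260,212),(200,240),(300,170)): print(u,v,P[v,u].round())
E
```

```text
s2 234 196 [[513, -72, 63], [519, -70, 66], [479, -55, 35]]
s2 234 199 [[517, -73, 54], [519, -70, 55], [517, -67, 53]]
s2 256 186 [[522, -5, 87], [530, -5, 92], [526, -1, 89]]
s2 257 190 [[529, -5, 77], [528, -2, 76], [526, 2, 74]]
s2 257 193 [[528, -5, 66], [528, -2, 65], [526, 2, 63]]
s1 230 178 [[441, -61, 79], [442, -58, 78], [328, -22, 0]]
s1 230 183 [[444, -62, 63], [446, -60, 63], [447, -57, 63]]
s1 252 176 [[455, 6, 78], [456, 9, 78], [451, 14, 74]]
s1 252 180 [[453, 6, 62], [453, 9, 62], [450, 14, 58]]
225 205 [515. -98.  38.]
260 212 [563.  -6.  20.]
200 240 [ 629. -203.   29.]
300 170 [366. 216.  -1.]
```

```bash
python3 - <<'E'
from h import *
for t,L in(('s1',(229,230,231,251,252,253)),('s2',(233,234,235,256,257,258))):
    P=pts('scene',np.load(f'pics/{t}.npy'))
    for u in L: print(t,u,[(v,*P[v,u].round().astype(int).tolist()) for v in range(178,206,2)])
E
```

```text
s1 229 [(178, 441, -61, 79), (180, 447, -62, 75), (182, 446, -63, 68), (184, 439, -61, 55), (186, 374, -43, 1), (188, 379, -45, -3), (190, 397, -51, 2), (192, 403, -53, -1), (194, 414, -56, -1), (196, 475, -73, 37), (198, 484, -76, 36), (200, 491, -78, 35), (202, 502, -82, 35), (204, -9223372036854775808, -9223372036854775808, -9223372036854775808)]
s1 230 [(178, 442, -58, 78), (180, 444, -59, 73), (182, 444, -59, 65), (184, 443, -59, 57), (186, 373, -40, 0), (188, 386, -44, 1), (190, 396, -47, 1), (192, 404, -50, -1), (194, 416, -53, 0), (196, 477, -71, 38), (198, 483, -72, 34), (200, 496, -76, 37), (202, 501, -78, 34), (204, 512, -82, 35)]
s1 231 [(178, 328, -22, 0), (180, 448, -56, 74), (182, 444, -56, 64), (184, 444, -56, 57), (186, 372, -36, -1), (188, 386, -41, 1), (190, 396, -44, 0), (192, 405, -47, -2), (194, 468, -64, 37), (196, 473, -66, 34), (198, 487, -71, 37), (200, 498, -74, 38), (202, 500, -75, 32), (204, 513, -79, 35)]
s1 251 [(178, 455, 5, 71), (180, 453, 6, 62), (182, 451, 7, 54), (184, 385, 29, -2), (186, 397, 25, -1), (188, 412, 19, 2), (190, 468, 0, 36), (192, 47
[... 1897 characters left out ...]
, 512, 0, 36), (200, 523, -3, 36), (202, 535, -8, 38), (204, 543, -11, 38)]
s2 257 [(178, 363, 58, 1), (180, 526, 0, 109), (182, 530, -2, 105), (184, 528, -2, 97), (186, 526, -1, 89), (188, 529, -2, 84), (190, 528, -2, 76), (192, 527, -2, 68), (194, 526, -1, 60), (196, 525, -1, 52), (198, 516, 2, 37), (200, 522, 0, 34), (202, 538, -6, 40), (204, 542, -7, 35)]
s2 258 [(178, 359, 63, -2), (180, 517, 6, 103), (182, 528, 2, 103), (184, 531, 0, 98), (186, 534, -1, 94), (188, 524, 3, 79), (190, 526, 2, 74), (192, 521, 4, 63), (194, 526, 2, 59), (196, 506, 9, 36), (198, 515, 6, 36), (200, 526, 2, 37), (202, 531, 0, 33), (204, 547, -6, 39)]<stdin>:4: RuntimeWarning: invalid value encountered in cast
```

apply_moves --targets '[[60,[-37,5.9,0],[0,0,0]],[60,[-74,11.7,0],[0,0,0]],[60,[-78,12.3,0],[0,0,0]],[60,[-78,12.3,0],[0,0,0]],[60,[-78,12.3,0],[0,0,0]]]'

```text
time_s: 4.8
eef_pos: [434.6, -24.1, 13.2]
ee_rot: [0.0, 0.997, -0.079, 0.001]
force: [0.7, -0.1, -0.7]
grip_width: 0.702
grip_force: 0.0
```

The depth consistently shows tips at z≈51 while the state says ~13 (expected ~19): the z reading is about 32 mm low. I descend further by 32 and verify with depth.

apply_moves --targets '[[60,[0,0,-12],[0,0,0]],[60,[0,0,-22],[0,0,0]],[60,[0,0,-28],[0,0,0]],[60,[0,0,-32],[0,0,0]],[60,[0,0,-32],[0,0,0]],[60,[0,0,-32],[0,0,0]]]'

```text
time_s: 5.4
eef_pos: [433.6, -23.7, -19.1]
ee_rot: [0.0, 0.997, -0.079, 0.0]
force: [1.0, 0.8, -0.3]
grip_width: 0.704
grip_force: 0.0
```

```bash
python3 - <<'E'
from h import *
im,d=look('scene','s3'); P=pts('scene',d)
for u in (229,230,251,252,253): print(u,[(v,*np.nan_to_num(P[v,u]).round().astype(int).tolist()) for v in range(176,204,2)])
print(ctrl.sense()['force'])
cv2.imwrite('pics/z3.png',cv2.resize(im[140:240,190:290],(400,400),interpolation=cv2.INTER_CUBIC))
E
```

```text
229 [(176, 432, -57, 79), (178, 440, -60, 77), (180, 440, -60, 70), (182, 439, -61, 62), (184, 439, -61, 55), (186, 436, -61, 46), (188, 438, -61, 39), (190, 431, -60, 27), (192, 400, -52, -3), (194, 415, -56, 0), (196, 473, -73, 36), (198, 482, -75, 35), (200, 492, -78, 35), (202, 499, -81, 33)]
230 [(176, 443, -58, 86), (178, 442, -58, 78), (180, 439, -57, 69), (182, 441, -58, 63), (184, 435, -57, 52), (186, 438, -58, 46), (188, 439, -59, 40), (190, 442, -60, 34), (192, 441, -60, 26), (194, 414, -53, -2), (196, 473, -69, 35), (198, 483, -73, 35), (200, 493, -76, 35), (202, 502, -79, 35)]
251 [(176, 449, 8, 74), (178, 454, 6, 70), (180, 451, 7, 61), (182, 448, 8, 51), (184, 449, 7, 45), (186, 451, 6, 38), (188, 446, 8, 27), (190, 465, 1, 34), (192, 478, -4, 36), (194, 488, -7, 36), (196, 498, -11, 36), (198, 509, -15, 37), (200, 520, -19, 39), (202, 525, -20, 34)]
252 [(176, 450, 11, 74), (178, 450, 11, 67), (180, 451, 10, 60), (182, 447, 11, 50), (184, 447, 11, 43), (186, 449, 10, 36), (188, 449, 10, 29), (190, 471, 2, 38), (192, 480, -1, 37), (194, 491, -5, 38), (196, 500, -8, 37), (198, 511, -12, 38), (200, 521, -16, 38), (202, 531, -19, 38)]
253 [(176, 447, 15, 72), (178, 449, 14, 66), (180, 450, 13, 59), (182, 447, 15, 49), (184, 447, 14, 42), (186, 444, 15, 31), (188, 445, 15, 25), (190, 470, 6, 36), (192, 485, 1, 40), (194, 490, -1, 36), (196, 500, -5, 36), (198, 509, -8, 36), (200, 518, -12, 35), (202, 528, -15, 35)]
[-0.02546101  0.04171531  0.17951855]
```

View pics/z3.png

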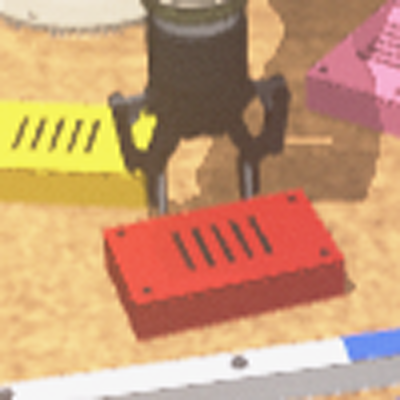

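Fingertips now sit at z≈22, just behind the cover's near face (crop (160,205),(250,195)). Down 5 more, then push.

apply_moves --targets '[[60,[0,0,-5],[0,0,0]],[60,[5,-0.8,-5],[0,0,0]],[60,[10,-1.6,-5],[0,0,0]],[60,[15,-2.4,-5],[0,0,0]],[60,[20,-3.2,-5],[0,0,0]],[60,[25,-4,-5],[0,0,0]],[60,[30,-4.8,-5],[0,0,0]],[60,[35,-5.6,-5],[0,0,0]],[60,[40,-6.4,-5],[0,0,0]],[60,[45,-7.1,-5],[0,0,0]],[60,[50,-7.9,-5],[0,0,0]],[60,[55,-8.7,-5],[0,0,0]],[60,[60,-9.5,-5],[0,0,0]],[60,[65,-10.3,-5],[0,0,0]],[60,[70,-11.1,-5],[0,0,0]],[60,[75,-11.9,-5],[0,0,0]],[60,[79,-12.5,-5],[0,0,0]],[60,[82,-13,-5],[0,0,0]],[60,[84,-13.3,-5],[0,0,0]],[60,[84,-13.3,-5],[0,0,0]]]'

```text
time_s: 7.45
eef_pos: [517.8, -37.0, -24.1]
ee_rot: [0.0, 0.997, -0.079, 0.0]
force: [-0.1, 0.2, 0.8]
grip_width: 0.703
grip_force: 0.0
```

```bash
python3 - <<'E'
from h import *
a,_=look('top','t4');b,_=look('scene','s4')
cv2.imwrite('pics/both4.png',np.hstack([cv2.resize(a[110:310,150:410],(400,308)),cv2.resize(b[120:274,140:340],(400,308))]))
s=ctrl.sense();print(s['eef_pos'],s['force'])
E
```

```text
[517.6613658  -37.06903806 -24.06155867] [-0.21532009 -0.04140924 -0.01403399]
```

View pics/both4.png

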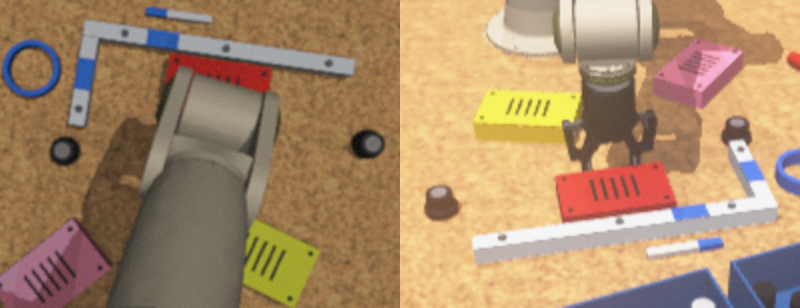

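The cover is now parallel and about 10 mm from the rail. Ease it in.

apply_moves --targets '[[60,[2,-0.3,0],[0,0,0]],[60,[4,-0.6,0],[0,0,0]],[60,[6,-0.9,0],[0,0,0]],[60,[7,-1.1,0],[0,0,0]],[60,[8,-1.3,0],[0,0,0]],[60,[8,-1.3,0],[0,0,0]]]'

```text
time_s: 8.15
eef_pos: [525.5, -38.3, -24.2]
ee_rot: [0.0, 0.997, -0.079, 0.0]
force: [-0.4, 0.7, 0.3]
grip_width: 0.701
grip_force: 0.3
```

apply_moves --targets '[[60,[1,-0.2,0],[0,0,0]],[60,[2,-0.3,0],[0,0,0]],[60,[2,-0.3,0],[0,0,0]]]'

```text
time_s: 8.45
eef_pos: [525.8, -38.2, -24.6]
ee_rot: [-0.0, 0.997, -0.079, -0.002]
force: [-8.8, 1.5, 3.3]
grip_width: 0.704
grip_force: 4.3
```

The cover is seated on the rail (9 N). Back off, lift, turn 90° and go to its right-hand end.

apply_moves --targets '[[60,[-10,1.6,0],[0,0,0]],[60,[-25,4,0],[0,0,0]],[60,[-25,4,40],[0,0,0]],[40,[-25,4,80],[0,0,8]],[40,[0,-20,90],[0,0,16]],[40,[20,-50,90],[0,0,24]],[40,[38,-80,90],[0,0,32]],[40,[38,-120,90],[0,0,40]],[40,[38,-120,90],[0,0,48]],[40,[38,-120,90],[0,0,56]],[40,[38,-120,90],[0,0,64]],[40,[38,-120,90],[0,0,72]],[40,[38,-120,90],[0,0,80]],[40,[38,-120,90],[0,0,88]],[40,[38,-120,90],[0,0,90]],[40,[38,-120,50],[0,0,90]],[40,[38,-120,50],[0,0,90]]]'

```text
time_s: 10.15
eef_pos: [563.1, -157.5, 22.1]
ee_rot: [-0.003, 0.761, 0.649, -0.001]
force: [0.4, -0.3, 0.8]
grip_width: 0.466
grip_force: 0.0
```

```bash
python3 - <<'E'
from h import *
a,_=look('top','t5');b,_=look('scene','s5')
cv2.imwrite('pics/both5.png',np.hstack([cv2.resize(a[110:310,150:410],(400,308)),cv2.resize(b[120:274,140:340],(400,308))]))
s=ctrl.sense();print(s['eef_pos'],s['force'],s['joints'])
E
```

```text
[ 565.40082349 -158.59044968   26.11321966] [0.59194868 0.25740005 0.19541987] [-4.72836477e-01  6.31792087e-01  1.49703363e+00  4.84324872e-06
  1.01336066e+00 -3.14623600e-01]
```

View pics/both5.png

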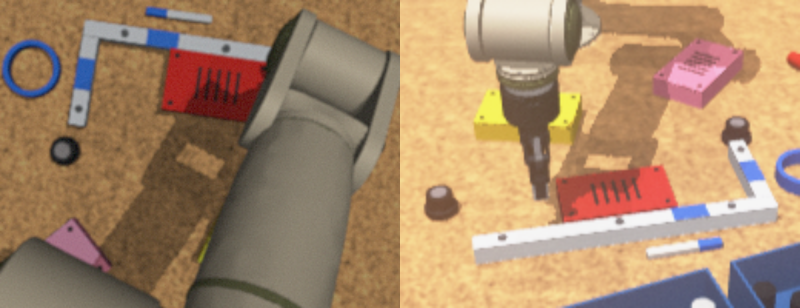

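The cover is flush with the rail and the tool stands just off its right-hand end. Descend and push along the rail.

apply_moves --targets '[[40,[0,0,-20],[0,0,0]],[40,[0,0,-35],[0,0,0]],[40,[0,0,-45],[0,0,0]],[40,[0,0,-45],[0,0,0]],[40,[0.8,5,-45],[0,0,0]],[40,[1.6,10,-45],[0,0,0]],[40,[2.4,15,-45],[0,0,0]],[40,[3.2,20,-45],[0,0,0]],[40,[4.0,25,-45],[0,0,0]],[40,[4.8,30,-45],[0,0,0]],[40,[5.6,35,-45],[0,0,0]],[40,[6.4,40,-45],[0,0,0]],[40,[6.4,40,-45],[0,0,0]]]'

```text
time_s: 11.55
eef_pos: [571.8, -117.7, -19.3]
ee_rot: [-0.0, 0.761, 0.649, 0.0]
force: [-0.2, 0.3, -0.4]
grip_width: 0.467
grip_force: 0.0
```

```bash
python3 - <<'E'
from h import *
a,_=look('top','t6');b,_=look('scene','s6')
cv2.imwrite('pics/both6.png',np.hstack([cv2.resize(a[110:310,150:410],(400,308)),cv2.resize(b[120:274,140:340],(400,308))]))
s=ctrl.sense();print(s['eef_pos'],s['force'])
E
```

```text
[ 571.65035311 -118.18747811  -19.37476882] [-1.09648626  0.0877924  -0.28601412]
```

View pics/both6.png

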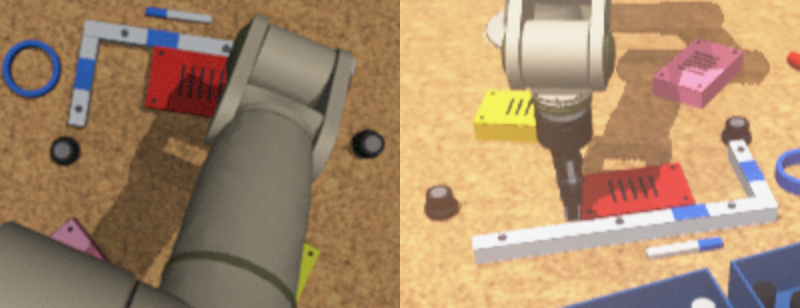

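The cover slides along the rail, still flat and flush. About 88 mm remains; push 80.

apply_moves --targets '[[40,[0.8,5,0],[0,0,0]],[40,[1.6,10,0],[0,0,0]],[40,[2.4,15,0],[0,0,0]],[40,[3.2,20,0],[0,0,0]],[40,[4,25,0],[0,0,0]],[40,[4.8,30,0],[0,0,0]],[40,[5.6,35,0],[0,0,0]],[40,[6.4,40,0],[0,0,0]],[40,[7.2,45,0],[0,0,0]],[40,[8,50,0],[0,0,0]],[40,[8.8,55,0],[0,0,0]],[40,[9.6,60,0],[0,0,0]],[40,[10.4,65,0],[0,0,0]],[40,[11.2,70,0],[0,0,0]],[40,[11.8,74,0],[0,0,0]],[40,[12.3,77,0],[0,0,0]],[40,[12.6,79,0],[0,0,0]],[40,[12.6,79,0],[0,0,0]]]'

```text
time_s: 13.45
eef_pos: [584.4, -39.2, -19.2]
ee_rot: [-0.0, 0.761, 0.649, 0.0]
force: [0.5, -0.5, -0.3]
grip_width: 0.466
grip_force: 0.0
```

apply_moves --targets '[[40,[0.3,2,0],[0,0,0]],[40,[0.6,4,0],[0,0,0]],[40,[0.8,5,0],[0,0,0]],[40,[0.8,5,0],[0,0,0]]]'

```text
time_s: 13.85
eef_pos: [585.2, -34.4, -19.1]
ee_rot: [0.0, 0.761, 0.649, 0.0]
force: [-0.5, -0.5, 0.9]
grip_width: 0.471
grip_force: 0.1
```

apply_moves --targets '[[40,[0.2,1,0],[0,0,0]],[40,[0.3,2,0],[0,0,0]],[40,[0.5,3,0],[0,0,0]],[40,[0.5,3,0],[0,0,0]]]'

```text
time_s: 14.25
eef_pos: [585.7, -31.4, -19.2]
ee_rot: [-0.0, 0.761, 0.649, 0.0]
force: [0.1, -1.4, 0.3]
grip_width: 0.466
grip_force: 0.5
```

apply_moves --targets '[[40,[0.2,1,0],[0,0,0]],[40,[0.3,2,0],[0,0,0]],[40,[0.3,2,0],[0,0,0]]]'

```text
time_s: 14.55
eef_pos: [586.1, -29.6, -19.2]
ee_rot: [0.0, 0.761, 0.649, 0.0]
force: [-0.2, -2.6, 0.1]
grip_width: 0.469
grip_force: 1.0
```

apply_moves --targets '[[40,[0.1,0.7,0],[0,0,0]],[40,[0.2,1.4,0],[0,0,0]],[40,[0.2,1.4,0],[0,0,0]]]'

```text
time_s: 14.85
eef_pos: [586.0, -29.6, -19.2]
ee_rot: [0.001, 0.761, 0.649, -0.001]
force: [-2.4, -9.3, 1.4]
grip_width: 0.47
grip_force: 5.1
```

Stopped against the end (9 N). Back off, lift, clear the view and check.

apply_moves --targets '[[40,[-1.6,-10,0],[0,0,0]],[40,[-4,-25,0],[0,0,0]],[40,[-4,-25,45],[0,0,0]],[40,[-4,-25,95],[0,0,0]],[40,[-4,-25,145],[0,0,0]],[40,[-30,-60,180],[0,0,0]],[40,[-290,-300,180],[0,0,0]],[40,[-290,-300,180],[0,0,0]],[40,[-290,-300,180],[0,0,0]],[40,[-290,-300,180],[0,0,0]],[40,[-290,-300,180],[0,0,0]],[40,[-290,-300,180],[0,0,0]],[40,[-290,-300,180],[0,0,0]],[40,[-290,-300,180],[0,0,0]],[40,[-290,-300,180],[0,0,0]],[40,[-290,-300,180],[0,0,0]]]'

```text
time_s: 16.45
eef_pos: [296.6, -327.6, 160.7]
ee_rot: [-0.0, 0.761, 0.649, 0.0]
force: [-0.6, 0.0, -0.3]
grip_width: 0.474
grip_force: 0.0
```

```bash
python3 - <<'E'
from meas import *
a,_=look('top','t7');b,_=look('scene','s7')
cv2.imwrite('pics/both7.png',np.hstack([cv2.resize(a[110:230,180:340],(400,300),interpolation=cv2.INTER_CUBIC),cv2.resize(b[170:260,230:350],(400,300),interpolation=cv2.INTER_CUBIC)]))
s=ctrl.sense();print(s['eef_pos'],s['force']); x,y,*r=cover(a);print(x,y,r)
d=np.array([x-661.5,y-130]);t=np.radians(-9.05);print('stop frame',d@[np.cos(t),np.sin(t)],d@[-np.sin(t),np.cos(t)])
E
```

```text
[ 297.01091178 -327.27626967  160.73657382] [ 0.27231761 -0.27909596  0.26678142]
600.2116088867188 58.262142181396484 [94.55574035644531, 156.56240844726562, -9.099655151367188]
stop frame -49.241338021047305 -80.48526423857766
```

View pics/both7.png

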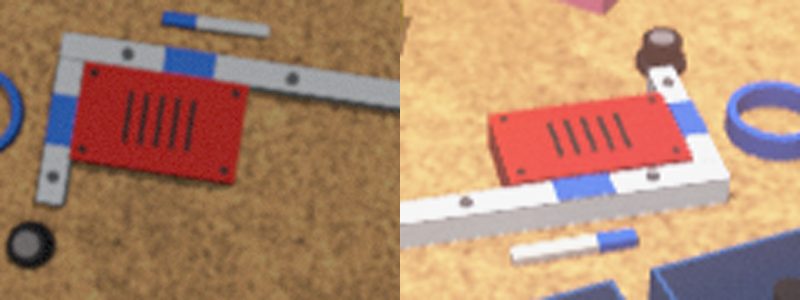

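Cover sits in the corner at (-49.2, -80.5) in the stop frame, angle -9.1°: home within measuring error. A possible ~1 mm gap to the rail remains in doubt, so I press gently on the long side once more.

apply_moves --targets '[[60,[30,40,0],[0,0,-8]],[60,[60,80,0],[0,0,-16]],[60,[221,398,0],[0,0,-90]],[60,[221,398,0],[0,0,-90]],[60,[221,398,0],[0,0,-90]],[60,[221,398,0],[0,0,-90]],[60,[221,398,0],[0,0,-90]],[60,[221,398,0],[0,0,-90]],[60,[221,398,0],[0,0,-90]],[60,[221,398,0],[0,0,-90]],[60,[221,398,0],[0,0,-90]],[60,[221,398,0],[0,0,-90]],[60,[221,398,0],[0,0,-90]],[60,[221,398,0],[0,0,-90]],[60,[221,398,-40],[0,0,-90]],[60,[221,398,-80],[0,0,-90]],[60,[221,398,-120],[0,0,-90]],[60,[221,398,-120],[0,0,-90]]]'

```text
time_s: 18.35
eef_pos: [514.0, 69.7, 36.9]
ee_rot: [-0.0, 0.997, -0.078, -0.004]
force: [-0.3, 0.3, 0.2]
grip_width: 0.7
grip_force: 0.0
```

apply_moves --targets '[[60,[0,0,-20],[0,0,0]],[60,[0,0,-40],[0,0,0]],[60,[0,0,-55],[0,0,0]],[60,[0,0,-64],[0,0,0]],[60,[0,0,-64],[0,0,0]],[60,[5,-0.8,-64],[0,0,0]],[60,[10,-1.6,-64],[0,0,0]],[60,[15,-2.4,-64],[0,0,0]],[60,[18,-2.9,-64],[0,0,0]],[60,[20,-3.2,-64],[0,0,0]],[60,[21,-3.3,-64],[0,0,0]],[60,[22,-3.5,-64],[0,0,0]],[60,[22,-3.5,-64],[0,0,0]]]'

```text
time_s: 19.65
eef_pos: [539.1, 66.4, -23.2]
ee_rot: [-0.0, 0.997, -0.079, -0.0]
force: [0.3, -0.0, -0.3]
grip_width: 0.704
grip_force: 0.0
```

apply_moves --targets '[[60,[1,-0.2,0],[0,0,0]],[60,[2,-0.3,0],[0,0,0]],[60,[3,-0.5,0],[0,0,0]],[60,[3,-0.5,0],[0,0,0]]]'

```text
time_s: 20.05
eef_pos: [542.2, 65.8, -23.2]
ee_rot: [-0.0, 0.997, -0.079, 0.0]
force: [-0.1, 0.2, -0.3]
grip_width: 0.7
grip_force: 0.0
```

apply_moves --targets '[[60,[0.7,-0.1,0],[0,0,0]],[60,[1.4,-0.2,0],[0,0,0]],[60,[1.4,-0.2,0],[0,0,0]]]'

```text
time_s: 20.35
eef_pos: [542.4, 65.9, -23.5]
ee_rot: [-0.0, 0.997, -0.079, -0.002]
force: [-5.1, 0.9, 2.6]
grip_width: 0.698
grip_force: 2.9
```

Firm immediately at the expected place: it was flush. Retreat and check.

apply_moves --targets '[[60,[-10,1.6,0],[0,0,0]],[60,[-25,4,0],[0,0,0]],[60,[-25,4,40],[0,0,0]],[60,[-25,4,90],[0,0,0]],[60,[-25,4,140],[0,0,0]],[60,[-25,4,185],[0,0,0]],[60,[-245,-390,185],[0,0,60]],[60,[-245,-390,185],[0,0,60]],[60,[-245,-390,185],[0,0,60]],[60,[-245,-390,185],[0,0,60]],[60,[-245,-390,185],[0,0,60]],[60,[-245,-390,185],[0,0,60]],[60,[-245,-390,185],[0,0,60]],[60,[-245,-390,185],[0,0,60]],[60,[-245,-390,185],[0,0,60]],[60,[-245,-390,185],[0,0,60]],[60,[-245,-390,185],[0,0,60]],[60,[-245,-390,185],[0,0,60]]]'

```text
time_s: 22.15
eef_pos: [297.7, -325.7, 161.7]
ee_rot: [0.0, 0.904, 0.429, -0.0]
force: [-0.6, 1.4, 0.6]
grip_width: 0.705
grip_force: 0.0
```

```bash
python3 - <<'E'
from meas import *
a,_=look('top','t8')
s=ctrl.sense();print(s['eef_pos'],s['force'],abs(s['dq']).max()); x,y,*r=cover(a);print(x,y,r)
d=np.array([x-661.5,y-130]);t=np.radians(-9.05);print('stop frame',d@[np.cos(t),np.sin(t)],d@[-np.sin(t),np.cos(t)])
o=cv2.imread('pics/top0.png')
for n,(u,v) in dict(capL=(192,208),capR=(389,203),tape=(170,155),marker=(266,120),pink=(183,288)).items():
    sl=np.s_[v-13:v+13,u-13:u+13]; print(n,cv2.absdiff(a[sl],o[sl]).mean().round(1))
E
```

```text
[ 298.45378064 -324.33479107  161.66950909] [-0.20599305 -0.01866475  0.58987376] 0.0436655496306314
600.4354858398438 57.82453155517578 [94.78429412841797, 157.74835205078125, -9.014907836914062]
stop frame -48.95141346769206 -80.8822122246962
capL 3.5
capR 6.2
tape 2.8
marker 2.7
pink 3.5
```

```bash
python3 -c "
from rig import ctrl; print(ctrl.finish_job())"
```

```text
the job is handed in; nothing more can be done
None
```

The red cover is pushed home in the corner stop, flush on the rail and butted against the end stop to within about 1 mm by camera. The hand is clear, and I handed the job in at about 22 s of the 51 s. On my first pass the fingers passed over the cover without touching it, because the height reading was about 32 mm low. The caps, tape, marker and pink cover look unmoved in the last picture, but I did not compare the yellow cover or the screwdriver.

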